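Free the twist-lock coupling cap on a blender base

TASK

Take the black ribbed cap off the top of the blender base so the drive under it can be cleaned: it is a twist-lock thread, and nobody remembers whether it loosens clockwise or anticlockwise, so try it both ways and turn it the way it gives until it comes free. Lift it straight off and finish while holding it in the gripper, still and level, right above the blender and a good 6 cm up from where it sat. Do not put it down, and leave the bottle, jar and mug alone.

Things in the scene. Friction and masses are not known exactly. Their poses are not given: they have to be found in the camera images.
- cap_center (a point): Centre (half-way up) of the coupling cap: an upside-down cup of black ribbed plastic, round, 48 mm in diameter, 34 mm tall, about 70 g, with a grey 36 mm bar on its flat top along its own x axis; z up. It sits on the turret in the middle of the blender's top with about 2 mm of play. It starts with its x axis along the blender's, to 0.06 rad, locked: it cannot be pulled off as it stands.
- drive (a point): Centre of the top of the blender's steel turret (a round boss 48 mm in diameter, 142 mm above the table), on which the cap's lower rim rests: the cap's centre is 17 mm above this point when seated. Axes as the blender's: x away from the dial side, z up.
- blender: Blender motor base without jug, fixed to the counter: 170 x 180 mm (x, y), black below, aluminium above; flat deck at 130 mm height, turret 12 mm higher in its middle, four rubber pads 5 mm high near the deck's corners (65 mm in x, 70 mm in y from the middle). Round dial on its -x side. Origin at the centre of its underside, z up.
- cap: The same cap, origin at the centre of its lower rim (17 mm below its centre). One way round (hidden, differs each time) it meets a hard stop after 0.03 to 0.35 rad (a little more if forced); the other way it turns easily without rising, comes clear after about 0.9 rad and stays clear up to 1.9 rad; then it lifts straight off (15 mm up to clear the drive).
- soap: Bystander: white bottle, 64 mm in diameter, 190 mm tall; origin under its centre.
- jam: Bystander: amber glass jar with a metal lid, 70 mm in diameter, 100 mm tall; origin under its centre.
- mug: Bystander: white mug, 80 mm in diameter, 90 mm tall, handle at its +y; origin under its centre.
Not all that is in view belongs to the job. Of the things that look like the cap, the middle-sized one is meant.

How it is judged:
By the outcome, as a careful person would: the job done as asked, in the order asked, and still so for the second after the job is handed in, while the arm keeps its last pose, push and grip.
It also fails if it takes over 38 s, if anything falls off the work surface, if the arm or the gripper's body presses on something with over 40 N, if the wrist force passes 120 N, or if a joint passes its speed limit or range.

ROBOT

A 6-joint arm with a two-finger parallel gripper is mounted at the origin on the work surface. World frame = base frame: x ahead of the robot, y to its left, z up, the work surface at z = 0. Lengths are in m, angles in rad, forces in N, time in s.
With the tool pointing down it reaches from about 0.325 to 0.775 m from the base axis. Payload 5.5 kg.
Tool frame: the origin (TCP) lies midway between the tips of the shut fingers; the grasp point (between the pads) lies 19 mm behind it; z points along the fingers, y is the line along which they close (so a half turn about z gives the same grasp; the last joint's range is limited). The gripper opens to 85 mm and grips with 20 to 120 N. Pads are 22 mm wide; open, the fingers measure 114 mm over their backs; the gripper's body (76 mm by 85 mm) begins 54 mm behind the grasp point. The pads swing forward as they close: fully open they stand 13 mm farther back than shut.
Start: joints at [1.167, 0.091, 1.231, -0, 1.82, -0.057], TCP at [0.204, 0.564, 0.201] pointing down, gripper open.
Joint ranges: [-2.87, 2.87], [-0.86, 2.18], [0.17, 2.46], [-1.51, 4.65], [0.06, 2.69], [-2.65, 2.65]. Speed limits (rad/s): [2.57, 2.57, 3.01, 3.14, 3.14, 3.14].

INTERFACE

Orientations are given as [roll, pitch, yaw] about the fixed x, y, z axes, in that order (R = Rz(yaw) Ry(pitch) Rx(roll)).
In Python, from workcell import r gives the robot as it stands.
- The arm moves only by the tool drive_tool, never from a script. Its argument "moves" is a list of rows, each a list of 7 numbers: the turn, a rotation vector about the tool's x, y, z in rad, then the shift along the tool's x, y, z in m, then the opening in per cent of the stroke, from 0 (shut) to 100 (fully open). A call has 1 to 5 rows; each row shifts and turns the commanded pose from where the row before left it, along the tool's axes as they then stand; what a row does not reach is not made up. A row lasts 1/10 s, in which the tool goes at most 50 mm and 8.59 degrees, less where a joint would pass 70% of its speed; a pose out of reach is approached as far as the arm can. A call is refused whole if a number of a shift passes 0.05 or a number of a turn 0.15, either way. A call with a gripper value outside its range is refused whole. The fingers move at their own pace and stop on an object; "squeeze" is the grip in N (left out, the last holds). Time passes only in rows, so rows that do not move let the fingers close. It gives the time, the measured TCP pose, the force, the opening and the grip force at its end, in the units of the state.
- r.get_obs(): the state, without advancing time (a new reading comes with each control period).
- r.camera(name): name is "side" or "top"; returns a dict with "pixels" (480x640x3 uint8, blue, green, red), "depth" (480x640 float32, m along the optical axis (not along the pixel's ray), 0 where there is no reading), "mtx" (3x3 intrinsics, pixels), "xyz" and "rotation" of the camera in the world. Camera axes: x right, y up, looking along -z (the intrinsics and any distortion apply to the point x, -y, -z); pixel columns grow to the right and rows downward; lengths in m; the calibration is good to about 2 mm. A picture is of the moment at which its call begins.
- r.hand_in(): hands the job in; it is judged then, once.
The state is a dict: "clock": time; "joint_pos": joint angles; "qd": joint speeds; "joint_torque": joint torques, N m; "position": TCP position; "ee_rot": TCP orientation; "ft_force": force on the tool from outside, world axes, zero at the start; "wrist_torque": the same for the moment, N m; "gripper_width": finger opening in m; "gripper_force": force on a finger pad.
Only numpy, scipy, OpenCV 4.12 (cv2) and the standard library are available. Lean on these libraries where they do the work, as an engineer would, in place of code of your own. Each camera call takes 0.05 s, during which the arm holds its last target. There are 200 camera calls.

## Working session

There is one attempt and no reset: what is moved stays moved. The work goes in short steps, Python scripts to look and compute and a tool call to move; the robot and the scene stay as the last step left them, time stands still between calls to the robot, and variables do not carry over. Pictures are saved under pics/ and viewed, at most 10 in all, crops included, and the job is handed in when it is done.

Besides the shell and the picture viewer there is one more tool, called after "Call:" in YAML: its name, and indented under it one key for each argument. drive_tool: Moves the arm, as the interface text tells. Its arguments: {"type":"object","properties":{"moves":{"type":"array"},"squeeze":{"type":"number"}},"required":["moves"]}

```bash
mkdir -p pics
cat > h.py <<'E'
from workcell import r
import numpy as np, cv2
def grab(n):
    c=r.camera(n); return c
def pts(c):
    K=np.array(c["mtx"]);d=c["depth"];v,u=np.indices(d.shape)
    x=(u-K[0,2])/K[0,0]*d;y=(v-K[1,2])/K[1,1]*d
    R=np.array(c["rotation"])
    if R.shape!=(3,3):print("rot",R)
    return np.stack([x,-y,-d],-1)@R.T+np.array(c["xyz"])
E
python3 - <<'E'
from h import *
for n in("top","side"):
    c=grab(n);cv2.imwrite(f"pics/{n}0.png",c["pixels"]);np.savez(f"{n}0.npz",**c)
    print(n,c["mtx"],c["xyz"],c["rotation"],[k for k in c])
print(r.get_obs())
E
```

```text
top [[543.35429374   0.         310.71819677]
 [  0.         543.35429374 230.81051463]
 [  0.           0.           1.        ]] [0.36263736 0.00854926 1.42181536] [ 1.74926327e-01  1.40600816e-03 -1.58324535e+00] ['pixels', 'depth', 'mtx', 'xyz', 'rotation']
side [[569.15970252   0.         325.17558918]
 [  0.         569.15970252 240.54532543]
 [  0.           0.           1.        ]] [0.4341036  0.81394997 0.91847532] [ 0.79687057 -0.00430677 -2.9134806 ] ['pixels', 'depth', 'mtx', 'xyz', 'rotation']
{'clock': 0.1, 'joint_pos': array([ 1.16730240e+00,  9.18089477e-02,  1.23182480e+00, -1.27797762e-05,
        1.81979873e+00, -5.66931580e-02]), 'qd': array([ 4.35705585e-05, -2.75565411e-03, -1.88325132e-03, -2.15294449e-04,
       -7.50067587e-04, -2.93082487e-04]), 'joint_torque': array([ 2.63189446e-03, -4.60216391e+01, -4.19219434e+01, -1.18844391e-04,
        1.05579334e-02, -1.18438464e-05]), 'position': array([0.20380913, 0.56397955, 0.19971529]), 'ee_rot': array([-3.13975508e+00, -9.18783734e-05,  2.79478866e+00]), 'ft_force': array([ 0.14444657, -0.13573845, -0.12773077]), 'wrist_torque': array([-0.04763373, -0.02403642,  0.05184173]), 'gripper_force': 0.0, 'gripper_width': 0.08534671485201979}
```

View pics/top0.png

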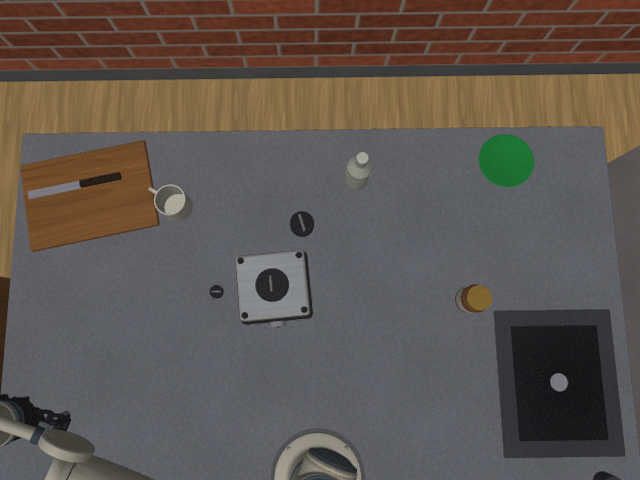

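View pics/side0.png

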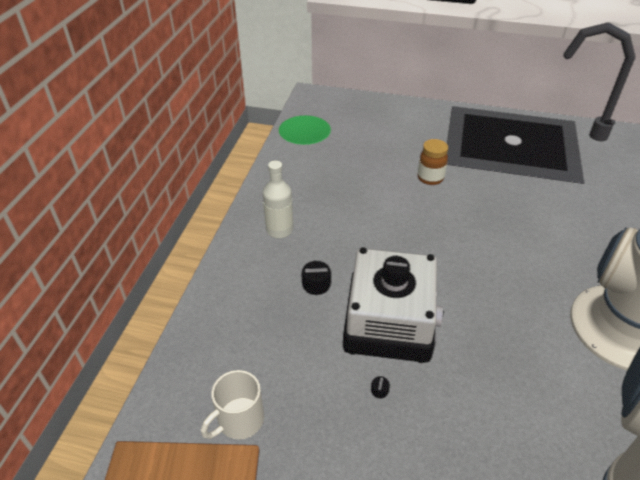

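Cap candidates in the top view: (302,224) on the counter, which looks large; (217,292) on the counter, small; and (272,284) on the blender turret. The last is the likely middle-sized one, and the dark ring around it may be part of the deck. Next I'll measure sizes and heights and make one enlarged crop.

```bash
cat >> h.py <<'E'
from scipy.spatial.transform import Rotation as Ro
def P(c):
    c=dict(c); c["rotation"]=Ro.from_euler("xyz",c["rotation"]).as_matrix(); return pts(c)
E
python3 - <<'E'
from h import *
for n,boxes in(("top",dict(blend=(235,250,315,325),big=(285,205,320,242),small=(205,280,230,302))),("side",dict(blend=(370,245,425,295),big=(295,255,337,300),small=(366,370,396,402)))):
    c=dict(np.load(n+"0.npz"));X=P(c);im=c["pixels"];g=im.max(2)
    for k,(a,b,d,e) in boxes.items():
        x=X[b:e,a:d].reshape(-1,3);m=c["depth"][b:e,a:d].ravel()>0
        col=im[b:e,a:d].reshape(-1,3).max(1)
        zt=np.percentile(x[m,2],99.5)
        if k=="blend": s=m&(x[:,2]>.165)&(x[:,2]<.19)
        else: s=m&(x[:,2]>zt-.006)
        q=x[s]
        v,u=np.divmod(np.where(s)[0],d-a)
        print(n,k,"zmax",zt.round(4),"n",s.sum(),"centre",np.median(q,0).round(4),((q.min(0)+q.max(0))/2).round(4),"ext",np.ptp(q,axis=0).round(4))
        br=s&(col>90); 
        if br.sum()>4:
            B=x[br]; w,V=np.linalg.eigh(np.cov(B[:,:2].T)); print("  bar",B.mean(0).round(4),np.ptp(B,axis=0).round(3),"ang",np.arctan2(V[1,1],V[0,1]).round(3))
    if n=="top":
        a,b,d,e=235,250,315,325
        q=X[b:e,a:d]; dk=(abs(q[...,2]-.13)<.006).astype(np.uint8)
        cn=max(cv2.findContours(dk,0,1)[0],key=cv2.contourArea)
        pp=q.reshape(-1,3)[cn[:,0,1]*(d-a)+cn[:,0,0]][:,:2]
        print("deck",cv2.minAreaRect(pp.astype(np.float32)))
    for nm,lo,hi in(("deckz",.12,.14),):
        a,b,d,e=boxes["blend"];z=X[b:e,a:d,2];print(np.histogram(z,bins=np.arange(.12,.19,.005)))
t=cv2.imread("pics/top0.png")[205:325,200:330];s=cv2.imread("pics/side0.png")[235:335,330:460]
f=lambda i:cv2.resize(i,(390,360),interpolation=cv2.INTER_CUBIC)
cv2.imwrite("pics/crop.png",np.hstack([f(t),f(s)]))
E
```

```text
top blend zmax 0.1793 n 351 centre [0.4627 0.1018 0.1758] [0.463  0.1015 0.1755] ext [0.0463 0.0479 0.016 ]
  bar [0.4629 0.1019 0.1779] [0.032 0.005 0.011] ang -3.041
top big zmax 0.0504 n 161 centre [0.6292 0.0299 0.0463] [0.6289 0.0323 0.049 ] ext [0.0584 0.0566 0.0091]
  bar [0.6293 0.0317 0.0476] [0.038 0.015 0.006] ang -2.837
top small zmax 0.0292 n 77 centre [0.456  0.2521 0.0254] [0.4561 0.2535 0.0264] ext [0.0307 0.0331 0.0063]
  bar [0.4559 0.2516 0.0268] [0.    0.015 0.005] ang 1.559
deck ((0.46318626403808594, 0.10197271406650543), (0.15553414821624756, 0.16497519612312317), 5.082085609436035)
(array([ 214, 1872, 1849,  195,    7,    2,    4,    3,    5,    5,  122,
        209,   15,    0]), array([0.12 , 0.125, 0.13 , 0.135, 0.14 , 0.145, 0.15 , 0.155, 0.16 ,
       0.165, 0.17 , 0.175, 0.18 , 0.185, 0.19 ]))
side blend zmax 0.1792 n 508 centre [0.4641 0.1079 0.1752] [0.4641 0.1045 0.1732] ext [0.0486 0.0498 0.0161]
  bar [0.4627 0.0986 0.1771] [0.049 0.028 0.014] ang -2.864
side big zmax 0.0484 n 378 centre [0.6313 0.0359 0.0442] [0.6303 0.0326 0.0462] ext [0.0586 0.0586 0.0074]
  bar [0.6308 0.0324 0.0463] [0.044 0.036 0.007] ang -2.739
side small zmax 0.027 n 222 centre [0.4583 0.2553 0.0235] [0.4581 0.2552 0.0249] ext [0.0315 0.0342 0.0075]
  bar [0.4574 0.2523 0.0248] [0.023 0.029 0.007] ang 1.393
(array([  0, 790, 773,  47,  46,  48,  47,  51,  52,  56, 178, 269,   5,
         0]), array([0.12 , 0.125, 0.13 , 0.135, 0.14 , 0.145, 0.15 , 0.155, 0.16 ,
       0.165, 0.17 , 0.175, 0.18 , 0.185, 0.19 ]))
```

View pics/crop.png

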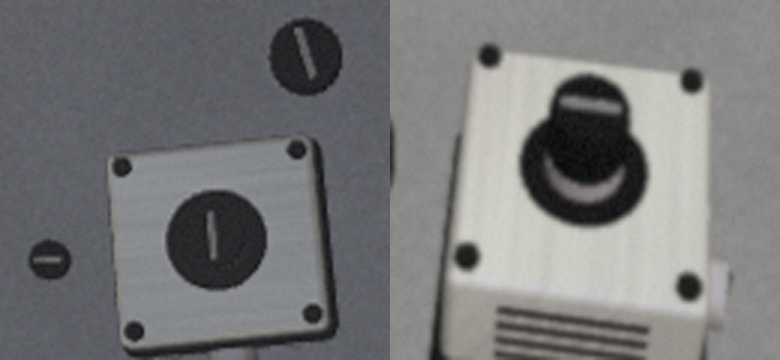

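The crop settles it. The measured diameters are about 60 mm (302,224), 48 mm (272,284) and 32 mm (217,292). The 48 mm one on the turret is the middle-sized cap, with its top at about 0.177 m as it should be, centred at about (0.463, 0.102). The deck yaw is about 0.09 rad, and the cap's bar agrees with that. I'll move above it with q6 ≈ 0 so it can turn both ways.

Call:
drive_tool:
  moves:
    - [0, 0, 0, -0.0334, -0.0289, 0, 100]
    - [0, 0, 0, -0.0334, -0.0289, 0, 100]
    - [0, 0, 0, -0.0334, -0.0289, 0, 100]
    - [0, 0, 0, -0.0334, -0.0289, 0, 100]
    - [0, 0, 0, -0.0334, -0.0289, 0, 100]

```text
clock: 0.6
position: [0.3122, 0.3699, 0.2002]
ee_rot: [-3.141, -0.0, 2.795]
ft_force: [0.8, 0.0, -0.7]
gripper_width: 0.0854
gripper_force: 0.0
```

Call:
drive_tool:
  moves:
    - [0, 0, 0, -0.0334, -0.0289, 0, 100]
    - [0, 0, 0, -0.0334, -0.0289, 0, 100]
    - [0, 0, 0, -0.0334, -0.0289, 0, 100]
    - [0, 0, 0, -0.0334, -0.0289, 0, 100]
    - [0, 0, 0, -0.0334, -0.0289, 0, 100]

```text
clock: 1.1
position: [0.4202, 0.1772, 0.2005]
ee_rot: [-3.142, -0.0, 2.795]
ft_force: [-0.3, 0.2, 0.9]
gripper_width: 0.0855
gripper_force: 0.0
```

Call:
drive_tool:
  moves:
    - [0, 0, 0, -0.0334, -0.0289, 0, 100]
    - [0, 0, 0, -0.0334, -0.0289, 0, 100]
    - [0, 0, 0.14, 0, 0, 0, 100]
    - [0, 0, 0.14, 0, 0, 0, 100]
    - [0, 0, 0.14, 0, 0, 0, 100]

```text
clock: 1.6
position: [0.463, 0.1012, 0.2002]
ee_rot: [-3.141, -0.001, 2.368]
ft_force: [0.1, 0.5, 0.1]
gripper_width: 0.0854
gripper_force: 0.0
```

Call:
drive_tool:
  moves:
    - [0, 0, 0.14, 0, 0, 0, 100]
    - [0, 0, 0.14, 0, 0, 0, 100]
    - [0, 0, 0.14, 0, 0, 0, 100]
    - [0, 0, 0.14, 0, 0, 0, 100]
    - [0, 0, 0, 0, 0, 0, 100]

```text
clock: 2.1
position: [0.4628, 0.1019, 0.2003]
ee_rot: [-3.141, -0.0, 1.814]
ft_force: [-0.5, -0.8, -0.4]
gripper_width: 0.0857
gripper_force: 0.0
```

Call:
drive_tool:
  moves:
    - [0, 0, 0, 0, 0, 0.014, 100]
    - [0, 0, 0, 0, 0, 0.014, 100]
    - [0, 0, 0, 0, 0, 0.014, 100]
    - [0, 0, 0, 0, 0, 0.014, 100]
    - [0, 0, 0, 0, 0, 0, 100]

```text
clock: 2.6
position: [0.4615, 0.1017, 0.1413]
ee_rot: [-3.136, -0.001, 1.815]
ft_force: [0.3, 0.5, -0.0]
gripper_width: 0.0857
gripper_force: 0.0
```

Call:
drive_tool:
  moves:
    - [0, 0, 0, 0, 0, 0, 60]
    - [0, 0, 0, 0, 0, 0, 50]
    - [0, 0, 0, 0, 0, 0, 40]
    - [0, 0, 0, 0, 0, 0, 30]
    - [0, 0, 0, 0, 0, 0, 30]
  squeeze: 40

```text
clock: 3.1
position: [0.4632, 0.1019, 0.1454]
ee_rot: [3.141, 0.0, 1.815]
ft_force: [0.1, 0.6, 1.9]
gripper_width: 0.0257
gripper_force: 0.8
```

Run:
```python
from h import *
c=grab("side");im=c["pixels"];cv2.imwrite("pics/grip.png",cv2.resize(im[150:330,320:560],(800,600)))
o=r.get_obs();print(o["position"],o["ee_rot"],o["ft_force"],o["wrist_torque"],o["gripper_width"],o["gripper_force"],o["joint_pos"])
```

```text
[0.46316304 0.10193856 0.14537782] [3.14082178e+00 9.46076774e-05 1.81483762e+00] [ 0.03891847 -0.70170505  2.58965854] [-0.02574128  0.12992721 -0.00800445] 0.025672743574145476 1.1278732807841152 [ 1.44898256e-01 -2.55321028e-01  1.65634426e+00 -1.80989353e-05
  1.73979297e+00 -9.91461272e-02]
```

View pics/grip.png

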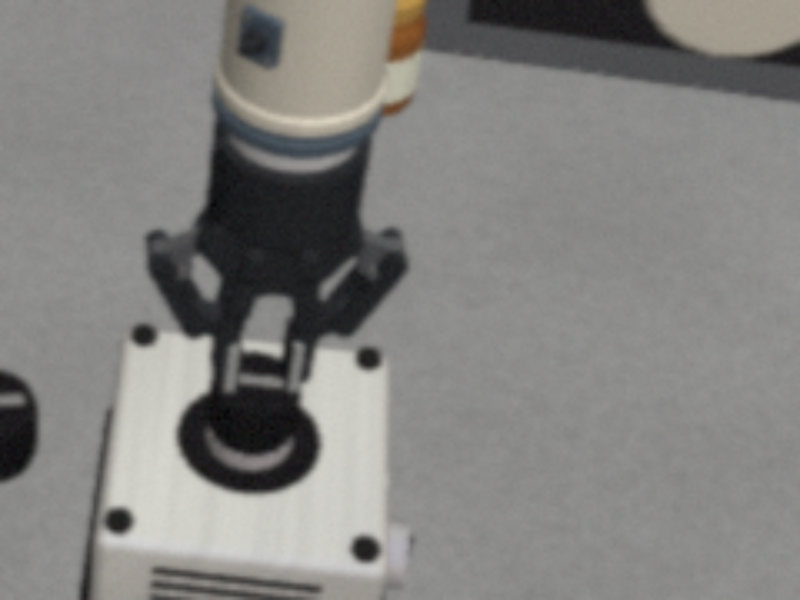

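The gripper shut to 25.7 mm without gripping anything. In the picture the fingers (about 235–300, 345–390) stand behind or above the cap rather than around it. I'll measure the fingers' true position by depth.

Run:
```python
from h import *
o=r.get_obs();print(o["position"],o["ft_force"])
for n in("side","top"):
    c=grab(n);X=P(c);np.savez(n+"1.npz",**c)
    m=(c["depth"]>0)&(abs(X[...,0]-.463)<.09)&(abs(X[...,1]-.1)<.09)
    for z0 in np.arange(.14,.34,.01):
        q=X[m&(X[...,2]>=z0)&(X[...,2]<z0+.01)]
        if len(q)>5: print(n,z0.round(3),len(q),q.min(0).round(3)[:2],q.max(0).round(3)[:2])
im=np.load("side1.npz")["pixels"]
cv2.imwrite("pics/grip2.png",cv2.resize(im[235:305,365:430],(557,600),interpolation=cv2.INTER_CUBIC))
```

```text
[0.46316304 0.10193856 0.14537782] [ 0.03891847 -0.70170505  2.58965854]
side 0.14 94 [0.44  0.107] [0.488 0.128]
side 0.15 109 [0.44  0.105] [0.489 0.129]
side 0.16 106 [0.44  0.094] [0.487 0.128]
side 0.17 349 [0.44  0.076] [0.488 0.129]
side 0.18 65 [0.437 0.092] [0.49  0.119]
side 0.19 76 [0.436 0.088] [0.491 0.118]
side 0.2 73 [0.437 0.091] [0.489 0.117]
side 0.21 70 [0.431 0.087] [0.492 0.12 ]
side 0.22 184 [0.417 0.085] [0.504 0.125]
side 0.23 216 [0.412 0.08 ] [0.509 0.126]
side 0.24 188 [0.406 0.081] [0.513 0.127]
side 0.25 211 [0.403 0.08 ] [0.519 0.129]
side 0.26 279 [0.398 0.088] [0.526 0.13 ]
side 0.27 446 [0.398 0.075] [0.528 0.13 ]
side 0.28 237 [0.416 0.087] [0.512 0.126]
side 0.29 57 [0.424 0.099] [0.502 0.123]
side 0.3 101 [0.427 0.106] [0.5   0.141]
side 0.31 215 [0.426 0.106] [0.499 0.14 ]
side 0.32 220 [0.426 0.105] [0.5   0.142]
side 0.33 230 [0.426 0.103] [0.5   0.141]
top 0.24 11 [0.418 0.078] [0.427 0.101]
top 0.26 29 [0.398 0.074] [0.42 0.1 ]
top 0.27 83 [0.398 0.074] [0.421 0.099]
top 0.28 31 [0.413 0.082] [0.429 0.098]
top 0.29 11 [0.423 0.083] [0.43  0.102]
top 0.31 9 [0.425 0.072] [0.439 0.108]
top 0.32 9 [0.425 0.079] [0.432 0.105]
```

View pics/grip2.png

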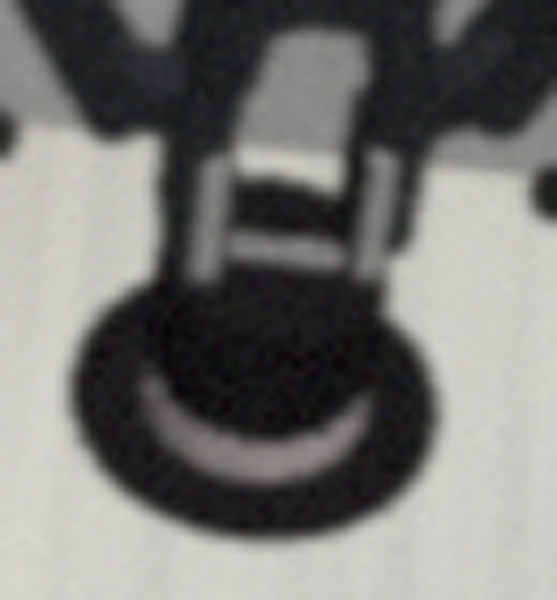

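The pads rest on top of the cap: their tips are at z ≈ 0.177 by depth, while the TCP reads 0.145, so the reading is about 3 cm low. In xy they are well centred. I'll raise, open, go lower in steps and check by camera before closing.

Call:
drive_tool:
  moves:
    - [0, 0, 0, 0, 0, -0.015, 30]
    - [0, 0, 0, 0, 0, 0, 100]
    - [0, 0, 0, 0, 0, 0, 100]
    - [0, 0, 0, 0, 0, 0, 100]
    - [0, 0, 0, 0, 0, 0, 100]

```text
clock: 3.75
position: [0.4629, 0.1019, 0.1594]
ee_rot: [-3.141, -0.0, 1.815]
ft_force: [-0.5, -0.8, 1.0]
gripper_width: 0.0816
gripper_force: 0.0
```

Call:
drive_tool:
  moves:
    - [0, 0, 0, 0, 0, 0.005, 100]
    - [0, 0, 0, 0, 0, 0.005, 100]
    - [0, 0, 0, 0, 0, 0.005, 100]
    - [0, 0, 0, 0, 0, 0, 100]

```text
clock: 4.15
position: [0.4624, 0.1018, 0.1434]
ee_rot: [-3.139, -0.0, 1.815]
ft_force: [-0.9, 0.4, -0.3]
gripper_width: 0.0853
gripper_force: 0.0
```

```bash
cat > chk.py <<'E'
from h import *
o=r.get_obs();print(o["clock"],o["position"].round(4),o["ee_rot"].round(3),o["ft_force"].round(1),o["wrist_torque"].round(2),o["gripper_width"].round(4),round(float(o["gripper_force"]),1))
c=grab("side");X=P(c)
m=(c["depth"]>0)&(abs(X[...,0]-.463)<.09)&(abs(X[...,1]-.1)<.06)
for z0 in np.arange(.138,.28,.006):
    q=X[m&(X[...,2]>=z0)&(X[...,2]<z0+.006)]
    if len(q)>5: print(z0.round(3),len(q),q.min(0).round(3)[:2],q.max(0).round(3)[:2])
import sys;cv2.imwrite(f"pics/{sys.argv[1]}.png",cv2.resize(c["pixels"][200:320,340:460],(600,600),interpolation=cv2.INTER_CUBIC))
E
python3 chk.py open
```

```text
Traceback (most recent call last):
  File "chk.py", line 2, in <module>
    o=r.get_obs();print(o["clock"],o["position"].round(4),o["ee_rot"].round(3),o["ft_force"].round(1),o["wrist_torque"].round(2),o["gripper_width"].round(4),round(float(o["gripper_force"]),1))
                                                                                                                                 ^^^^^^^^^^^^^^^^^^^^^^^^
AttributeError: 'float' object has no attribute 'round'
```

```bash
sed -i 's/o\["gripper_width"\].round(4)/round(float(o["gripper_width"]),4)/' chk.py; python3 chk.py open
```

```text
4.15 [0.4624 0.1018 0.1434] [-3.139 -0.     1.815] [-0.9  0.4 -0.3] [0.05 0.02 0.  ] 0.0853 0.0
0.138 53 [0.441 0.107] [0.488 0.128]
0.144 56 [0.44  0.105] [0.489 0.128]
0.15 60 [0.44  0.102] [0.489 0.128]
0.156 61 [0.44  0.105] [0.487 0.129]
0.162 64 [0.44  0.104] [0.488 0.129]
0.168 103 [0.44  0.079] [0.488 0.13 ]
0.174 366 [0.441 0.079] [0.487 0.126]
0.186 19 [0.413 0.083] [0.511 0.123]
0.192 40 [0.408 0.081] [0.515 0.125]
0.198 44 [0.407 0.083] [0.518 0.124]
0.204 49 [0.408 0.079] [0.519 0.125]
0.21 44 [0.407 0.089] [0.516 0.125]
0.216 40 [0.407 0.087] [0.516 0.125]
0.222 24 [0.41  0.093] [0.516 0.125]
0.228 62 [0.394 0.092] [0.529 0.129]
0.234 200 [0.388 0.076] [0.536 0.133]
0.24 144 [0.389 0.078] [0.537 0.135]
0.246 183 [0.39  0.078] [0.535 0.131]
0.252 209 [0.391 0.083] [0.536 0.132]
0.258 145 [0.391 0.094] [0.534 0.131]
0.264 147 [0.392 0.092] [0.534 0.131]
0.27 191 [0.394 0.091] [0.533 0.13 ]
0.276 264 [0.394 0.091] [0.532 0.13 ]
```

View pics/open.png

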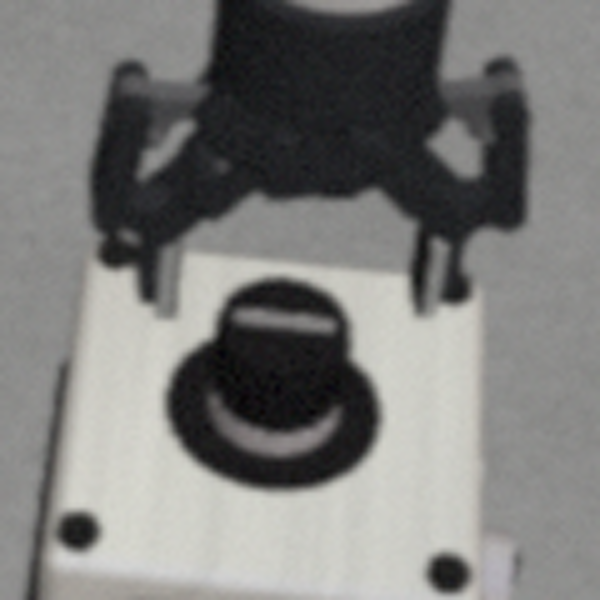

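The open fingers straddle the cap, with tips at z ≈ 0.188 and the cap still seated at image (283,370). The tips need to come down about 30 mm more; I'll do that in steps, then close.

Call:
drive_tool:
  moves:
    - [0, 0, 0, 0, 0, 0.008, 100]
    - [0, 0, 0, 0, 0, 0.008, 100]
    - [0, 0, 0, 0, 0, 0.008, 100]
    - [0, 0, 0, 0, 0, 0.006, 100]
    - [0, 0, 0, 0, 0, 0, 100]

```text
clock: 4.7
position: [0.4623, 0.1018, 0.1133]
ee_rot: [-3.139, -0.0, 1.815]
ft_force: [0.4, 0.3, 0.2]
gripper_width: 0.0853
gripper_force: 0.0
```

Call:
drive_tool:
  moves:
    - [0, 0, 0, 0, 0, 0, 40]
    - [0, 0, 0, 0, 0, 0, 40]
    - [0, 0, 0, 0, 0, 0, 40]
    - [0, 0, 0, 0, 0, 0, 40]
    - [0, 0, 0, 0, 0, 0, 40]
  squeeze: 40

```text
clock: 5.2
position: [0.4636, 0.102, 0.1156]
ee_rot: [3.14, 0.0, 1.815]
ft_force: [0.9, -0.1, 3.7]
gripper_width: 0.0466
gripper_force: 41.5
```

```bash
python3 chk.py shut
```

```text
5.2 [0.4636 0.102  0.1156] [3.14  0.    1.815] [ 0.9 -0.1  3.7] [-0.01 -0.23 -0.05] 0.0466 41.5
0.138 67 [0.44  0.105] [0.487 0.128]
0.144 46 [0.44  0.108] [0.483 0.128]
0.15 77 [0.428 0.098] [0.493 0.128]
0.156 89 [0.428 0.099] [0.5   0.127]
0.162 97 [0.427 0.098] [0.501 0.128]
0.168 154 [0.426 0.077] [0.501 0.128]
0.174 385 [0.426 0.078] [0.498 0.127]
0.18 42 [0.427 0.087] [0.498 0.121]
0.186 35 [0.423 0.092] [0.502 0.122]
0.192 77 [0.408 0.082] [0.512 0.126]
0.198 166 [0.407 0.08 ] [0.516 0.127]
0.204 113 [0.405 0.079] [0.516 0.128]
0.21 84 [0.404 0.078] [0.518 0.127]
0.216 142 [0.401 0.079] [0.52  0.128]
0.222 119 [0.4   0.087] [0.52  0.129]
0.228 122 [0.398 0.094] [0.522 0.131]
0.234 139 [0.397 0.088] [0.524 0.129]
0.24 176 [0.398 0.089] [0.525 0.13 ]
0.246 327 [0.396 0.074] [0.531 0.13 ]
0.252 189 [0.4   0.086] [0.527 0.127]
0.258 50 [0.423 0.087] [0.505 0.121]
0.264 30 [0.425 0.099] [0.501 0.122]
0.27 19 [0.43  0.115] [0.498 0.138]
0.276 108 [0.426 0.106] [0.498 0.14 ]
```

View pics/shut.png

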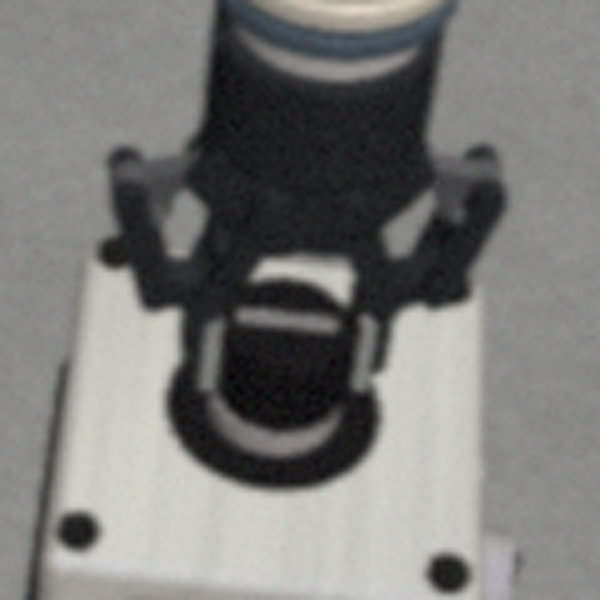

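The cap is now gripped (46.6 mm, 41 N), with the pads either side of it. I'll turn in small steps about tool +z (clockwise from above) and watch the torque.

Call:
drive_tool:
  moves:
    - [0, 0, 0.03, 0, 0, 0, 40]
    - [0, 0, 0.03, 0, 0, 0, 40]
    - [0, 0, 0, 0, 0, 0, 40]

```text
clock: 5.55
position: [0.4635, 0.1021, 0.1156]
ee_rot: [3.14, -0.0, 1.755]
ft_force: [1.3, 1.3, 5.5]
gripper_width: 0.0467
gripper_force: 41.6
```

```bash
cat > s.py <<'E'
from workcell import r
o=r.get_obs()
print(*[ (k,[round(float(v),3) for v in (o[k] if hasattr(o[k],'__len__') else [o[k]])]) for k in("clock","position","ee_rot","ft_force","wrist_torque","gripper_width","gripper_force")])
E
python3 s.py
```

```text
('clock', [5.55]) ('position', [0.464, 0.102, 0.116]) ('ee_rot', [3.14, -0.0, 1.755]) ('ft_force', [1.349, 1.302, 5.549]) ('wrist_torque', [0.076, -0.197, -0.071]) ('gripper_width', [0.047]) ('gripper_force', [41.64])
```

Call:
drive_tool:
  moves:
    - [0, 0, 0.04, 0, 0, 0, 40]
    - [0, 0, 0.04, 0, 0, 0, 40]
    - [0, 0, 0, 0, 0, 0, 40]

```text
clock: 5.85
position: [0.4638, 0.1028, 0.1156]
ee_rot: [3.139, -0.002, 1.676]
ft_force: [2.4, 5.3, 4.7]
gripper_width: 0.0471
gripper_force: 41.6
```

```bash
python3 s.py
```

```text
('clock', [5.85]) ('position', [0.464, 0.103, 0.116]) ('ee_rot', [3.139, -0.002, 1.676]) ('ft_force', [2.372, 5.265, 4.723]) ('wrist_torque', [0.707, -0.495, 0.012]) ('gripper_width', [0.047]) ('gripper_force', [41.645])
```

Call:
drive_tool:
  moves:
    - [0, 0, 0.03, 0, 0, 0, 40]
    - [0, 0, 0.03, 0, 0, 0, 40]
    - [0, 0, 0, 0, 0, 0, 40]

```text
clock: 6.15
position: [0.464, 0.1035, 0.1156]
ee_rot: [3.138, -0.003, 1.617]
ft_force: [4.9, 6.7, 4.5]
gripper_width: 0.0469
gripper_force: 41.6
```

```bash
python3 s.py; python3 chk.py cw | head -1
```

```text
('clock', [6.15]) ('position', [0.464, 0.103, 0.116]) ('ee_rot', [3.138, -0.003, 1.617]) ('ft_force', [4.885, 6.685, 4.536]) ('wrist_torque', [1.079, -0.754, 0.085]) ('gripper_width', [0.047]) ('gripper_force', [41.593])
6.15 [0.464  0.1035 0.1156] [ 3.138e+00 -3.000e-03  1.617e+00] [4.9 6.7 4.5] [ 1.08 -0.75  0.08] 0.0469 41.6
```

View pics/cw.png

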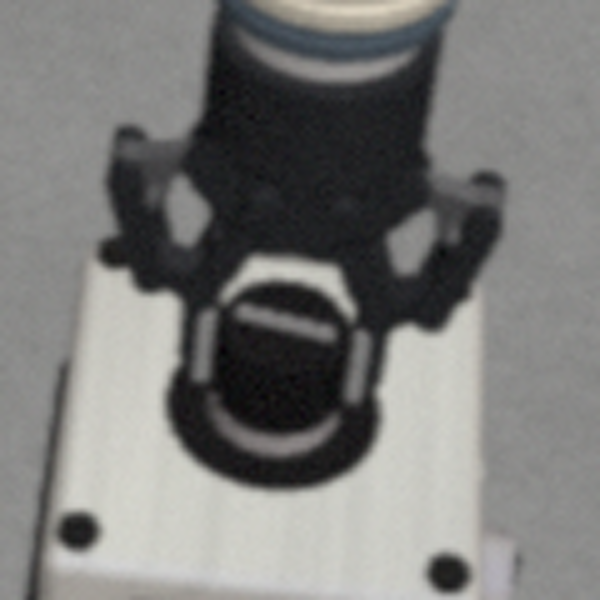

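The bar has turned with the gripper by about 0.2 rad, from (237,315)–(340,325) to (237,310)–(335,333), while side force and torque rise slowly. I'll go a little further while measuring the bar angle by script.

Call:
drive_tool:
  moves:
    - [0, 0, 0.03, 0, 0, 0, 40]
    - [0, 0, 0.03, 0, 0, 0, 40]
    - [0, 0, 0.03, 0, 0, 0, 40]
    - [0, 0, 0, 0, 0, 0, 40]

```text
clock: 6.6
position: [0.4646, 0.1045, 0.1158]
ee_rot: [3.137, -0.005, 1.528]
ft_force: [6.3, 9.5, 4.4]
gripper_width: 0.047
gripper_force: 41.5
```

```bash
cat > bar.py <<'E'
from h import *
def bar(c):
    # rays onto the plane of the bar's top, z=0.179; bright pixels within 17 mm of cap centre
    K=c["mtx"];R=Ro.from_euler("xyz",c["rotation"]).as_matrix();o=c["xyz"]
    v,u=np.indices(c["depth"].shape)
    d=np.stack([(u-K[0,2])/K[0,0],-(v-K[1,2])/K[1,1],-np.ones(u.shape)],-1)@R.T
    t=(ZP-o[2])/d[...,2];X=o+d*t[...,None]
    m=(np.hypot(X[...,0]-.4633,X[...,1]-.102)<.0175)&(c["pixels"].max(2)>75)
    n,l=cv2.connectedComponents(m.astype(np.uint8));k=1+np.argmax([(l==i).sum() for i in range(1,n)])
    B=X[l==k][:,:2];w,V=np.linalg.eigh(np.cov(B.T));a=np.arctan2(V[1,1],V[0,1])
    return (a+np.pi/2)%np.pi-np.pi/2,B.mean(0).round(4),(4*np.sqrt(w)).round(4),len(B)
ZP=.179
if __name__=="__main__":
    import runpy;runpy.run_path("s.py")
    print("before",*bar(dict(np.load("side0.npz"))));print("now",*bar(grab("side")))
E
python3 bar.py
```

```text
('clock', [6.6]) ('position', [0.465, 0.104, 0.116]) ('ee_rot', [3.137, -0.005, 1.528]) ('ft_force', [6.29, 9.479, 4.409]) ('wrist_torque', [1.686, -1.135, 0.234]) ('gripper_width', [0.047]) ('gripper_force', [41.484])
before 0.0788388704240841 [0.464  0.1044] [0.0093 0.0383] 61
now -0.20530999218579282 [0.4639 0.1061] [0.0092 0.0396] 63
```

The cap has turned 0.28 rad with the gripper, without slipping. Side force (11 N) and counter-torque both keep growing, which is how a stop behaves rather than an easy turn. I'll go back and try anticlockwise.

Call:
drive_tool:
  moves:
    - [0, 0, -0.07, 0, 0, 0, 40]
    - [0, 0, -0.07, 0, 0, 0, 40]
    - [0, 0, -0.07, 0, 0, 0, 40]
    - [0, 0, -0.08, 0, 0, 0, 40]
    - [0, 0, 0, 0, 0, 0, 40]

```text
clock: 7.15
position: [0.4634, 0.1016, 0.1156]
ee_rot: [3.141, 0.001, 1.818]
ft_force: [1.1, 0.1, 7.0]
gripper_width: 0.0474
gripper_force: 41.8
```

```bash
python3 bar.py
```

```text
('clock', [7.15]) ('position', [0.463, 0.102, 0.116]) ('ee_rot', [3.141, 0.001, 1.818]) ('ft_force', [1.077, 0.12, 7.026]) ('wrist_torque', [0.032, -0.241, 0.104]) ('gripper_width', [0.047]) ('gripper_force', [41.757])
before 0.0788388704240841 [0.464  0.1044] [0.0093 0.0383] 61
now 0.10881218997095798 [0.4627 0.1036] [0.0092 0.0413] 64
```

Call:
drive_tool:
  moves:
    - [0, 0, -0.04, 0, 0, 0, 40]
    - [0, 0, -0.04, 0, 0, 0, 40]
    - [0, 0, -0.04, 0, 0, 0, 40]
    - [0, 0, 0, 0, 0, 0, 40]

```text
clock: 7.6
position: [0.4634, 0.1013, 0.1156]
ee_rot: [3.141, 0.001, 1.937]
ft_force: [0.1, 0.2, 6.2]
gripper_width: 0.0475
gripper_force: 41.8
```

```bash
python3 bar.py
```

```text
('clock', [7.6]) ('position', [0.463, 0.101, 0.116]) ('ee_rot', [3.141, 0.001, 1.937]) ('ft_force', [0.084, 0.207, 6.151]) ('wrist_torque', [-0.116, -0.217, 0.017]) ('gripper_width', [0.047]) ('gripper_force', [41.776])
before 0.0788388704240841 [0.464  0.1044] [0.0093 0.0383] 61
now 0.2103557884962317 [0.4629 0.1033] [0.0106 0.0396] 74
```

Call:
drive_tool:
  moves:
    - [0, 0, -0.05, 0, 0, 0, 40]
    - [0, 0, -0.05, 0, 0, 0, 40]
    - [0, 0, -0.05, 0, 0, 0, 40]
    - [0, 0, -0.05, 0, 0, 0, 40]
    - [0, 0, 0, 0, 0, 0, 40]

```text
clock: 8.15
position: [0.4633, 0.1014, 0.1156]
ee_rot: [3.141, 0.001, 2.137]
ft_force: [1.0, -0.7, 6.1]
gripper_width: 0.0468
gripper_force: 41.8
```

```bash
python3 bar.py
```

```text
('clock', [8.15]) ('position', [0.463, 0.101, 0.116]) ('ee_rot', [3.141, 0.001, 2.137]) ('ft_force', [1.012, -0.658, 6.137]) ('wrist_torque', [0.018, -0.146, 0.069]) ('gripper_width', [0.047]) ('gripper_force', [41.79])
before 0.0788388704240841 [0.464  0.1044] [0.0093 0.0383] 61
now 0.40938623187346623 [0.4626 0.103 ] [0.0093 0.0406] 64
```

Anticlockwise it turns freely: 0.33 rad, with the bar following and no load. I'll continue to about 1.3 rad, checking on the way.

Call:
drive_tool:
  moves:
    - [0, 0, -0.06, 0, 0, 0, 40]
    - [0, 0, -0.06, 0, 0, 0, 40]
    - [0, 0, -0.06, 0, 0, 0, 40]
    - [0, 0, -0.06, 0, 0, 0, 40]
    - [0, 0, 0, 0, 0, 0, 40]

```text
clock: 8.7
position: [0.4633, 0.1015, 0.1156]
ee_rot: [3.141, 0.001, 2.378]
ft_force: [0.6, -1.1, 5.2]
gripper_width: 0.0471
gripper_force: 41.8
```

```bash
python3 bar.py
```

```text
('clock', [8.7]) ('position', [0.463, 0.101, 0.116]) ('ee_rot', [3.141, 0.001, 2.378]) ('ft_force', [0.601, -1.054, 5.237]) ('wrist_torque', [0.062, -0.173, 0.023]) ('gripper_width', [0.047]) ('gripper_force', [41.792])
before 0.0788388704240841 [0.464  0.1044] [0.0093 0.0383] 61
now 0.6814078391508529 [0.4614 0.1017] [0.0089 0.0339] 52
```

Past 0.56 rad (further than any stop could be) and still free. On to about 1.3 rad.

Call:
drive_tool:
  moves:
    - [0, 0, -0.08, 0, 0, 0, 40]
    - [0, 0, -0.08, 0, 0, 0, 40]
    - [0, 0, -0.08, 0, 0, 0, 40]
    - [0, 0, -0.08, 0, 0, 0, 40]
    - [0, 0, -0.08, 0, 0, 0, 40]

```text
clock: 9.25
position: [0.4635, 0.1016, 0.1157]
ee_rot: [3.141, 0.002, 2.779]
ft_force: [1.1, -0.7, 6.1]
gripper_width: 0.0467
gripper_force: 41.9
```

Call:
drive_tool:
  moves:
    - [0, 0, -0.08, 0, 0, 0, 40]
    - [0, 0, -0.08, 0, 0, 0, 40]
    - [0, 0, -0.08, 0, 0, 0, 40]
    - [0, 0, -0.08, 0, 0, 0, 40]
    - [0, 0, 0, 0, 0, 0, 40]

```text
clock: 9.75
position: [0.4634, 0.1016, 0.1156]
ee_rot: [-3.141, 0.001, 3.098]
ft_force: [1.7, -0.4, 6.4]
gripper_width: 0.0469
gripper_force: 41.8
```

```bash
python3 bar.py
```

```text
('clock', [9.75]) ('position', [0.463, 0.102, 0.116]) ('ee_rot', [-3.141, 0.001, 3.098]) ('ft_force', [1.691, -0.352, 6.393]) ('wrist_torque', [0.12, -0.19, 0.074]) ('gripper_width', [0.047]) ('gripper_force', [41.764])
before 0.0788388704240841 [0.464  0.1044] [0.0093 0.0383] 61
now 1.4305947248599562 [0.4697 0.0941] [0.0117 0.0189] 37
```

It has turned 1.28 rad with no load. Now a slow lift test, watching the downward pull.

Call:
drive_tool:
  moves:
    - [0, 0, 0, 0, 0, -0.003, 40]
    - [0, 0, 0, 0, 0, -0.003, 40]
    - [0, 0, 0, 0, 0, 0, 40]

```text
clock: 10.1
position: [0.4628, 0.1013, 0.1202]
ee_rot: [-3.14, -0.001, 3.095]
ft_force: [3.0, -2.2, -2.4]
gripper_width: 0.047
gripper_force: 42.1
```

```bash
python3 s.py
```

```text
('clock', [10.1]) ('position', [0.463, 0.101, 0.12]) ('ee_rot', [-3.14, -0.001, 3.095]) ('ft_force', [2.961, -2.228, -2.39]) ('wrist_torque', [-0.35, -0.544, -0.069]) ('gripper_width', [0.047]) ('gripper_force', [42.123])
```

Call:
drive_tool:
  moves:
    - [0, 0, 0, 0, 0, -0.004, 40]
    - [0, 0, 0, 0, 0, -0.004, 40]
    - [0, 0, 0, 0, 0, -0.004, 40]
    - [0, 0, 0, 0, 0, -0.004, 40]
    - [0, 0, 0, 0, 0, 0, 40]

```text
clock: 10.6
position: [0.4632, 0.1021, 0.1378]
ee_rot: [3.141, 0.001, 3.095]
ft_force: [0.3, -0.1, -0.4]
gripper_width: 0.0475
gripper_force: 42.1
```

```bash
python3 s.py; python3 chk.py lift | head -12
```

```text
('clock', [10.6]) ('position', [0.463, 0.102, 0.138]) ('ee_rot', [3.141, 0.001, 3.095]) ('ft_force', [0.344, -0.096, -0.446]) ('wrist_torque', [0.017, 0.025, 0.0]) ('gripper_width', [0.047]) ('gripper_force', [42.141])
10.6 [0.4632 0.1021 0.1378] [3.141e+00 1.000e-03 3.095e+00] [ 0.3 -0.1 -0.4] [0.02 0.03 0.  ] 0.0475 42.1
0.138 212 [0.441 0.093] [0.488 0.128]
0.144 31 [0.451 0.104] [0.481 0.128]
0.15 7 [0.45 0.11] [0.479 0.116]
0.162 14 [0.44  0.106] [0.486 0.124]
0.168 43 [0.438 0.101] [0.486 0.133]
0.174 48 [0.439 0.103] [0.488 0.138]
0.18 57 [0.439 0.106] [0.485 0.139]
0.186 57 [0.438 0.099] [0.487 0.141]
0.192 105 [0.439 0.076] [0.487 0.141]
0.198 59 [0.441 0.078] [0.486 0.14 ]
0.216 24 [0.451 0.127] [0.477 0.158]
```

View pics/lift.png

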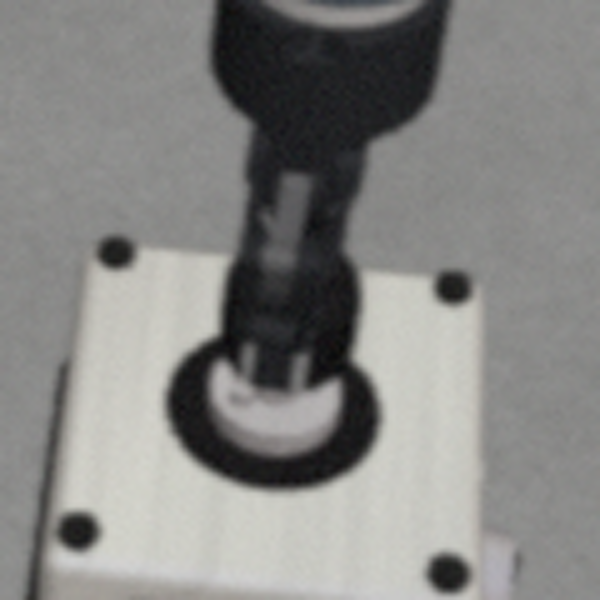

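The cap is off the turret: the bare steel shows at (275,420) and the cap is in the grip at (290,310), raised 22 mm. I'll lift 65 mm more and settle.

Call:
drive_tool:
  moves:
    - [0, 0, 0, 0, 0, -0.015, 40]
    - [0, 0, 0, 0, 0, -0.015, 40]
    - [0, 0, 0, 0, 0, -0.015, 40]
    - [0, 0, 0, 0, 0, -0.015, 40]
    - [0, 0, 0, 0, 0, -0.005, 40]

```text
clock: 11.15
position: [0.4639, 0.102, 0.2049]
ee_rot: [3.141, 0.004, 3.095]
ft_force: [0.3, -0.3, -0.0]
gripper_width: 0.0472
gripper_force: 42.2
```

Call:
drive_tool:
  moves:
    - [0, 0, 0, 0, 0, 0, 40]
    - [0, 0, 0, 0, 0, 0, 40]
    - [0, 0, 0, 0, 0, 0, 40]
    - [0, 0, 0, 0, 0, 0, 40]
    - [0, 0, 0, 0, 0, 0, 40]

```text
clock: 11.65
position: [0.4628, 0.1019, 0.2012]
ee_rot: [-3.141, -0.001, 3.095]
ft_force: [0.5, 0.3, -1.1]
gripper_width: 0.047
gripper_force: 42.2
```

```bash
python3 s.py; python3 chk.py end
```

```text
('clock', [11.65]) ('position', [0.463, 0.102, 0.201]) ('ee_rot', [-3.141, -0.001, 3.095]) ('ft_force', [0.506, 0.292, -1.122]) ('wrist_torque', [0.021, -0.023, 0.008]) ('gripper_width', [0.047]) ('gripper_force', [42.172])
11.65 [0.4628 0.1019 0.2012] [-3.141e+00 -1.000e-03  3.095e+00] [ 0.5  0.3 -1.1] [ 0.02 -0.02  0.01] 0.047 42.2
0.138 218 [0.442 0.08 ] [0.488 0.128]
0.144 46 [0.445 0.093] [0.484 0.127]
0.15 99 [0.447 0.092] [0.482 0.115]
0.156 65 [0.449 0.093] [0.48  0.113]
0.228 34 [0.44  0.107] [0.486 0.13 ]
0.234 48 [0.438 0.104] [0.487 0.134]
0.24 70 [0.438 0.101] [0.487 0.139]
0.246 67 [0.439 0.108] [0.485 0.141]
0.252 72 [0.438 0.099] [0.487 0.14 ]
0.258 145 [0.439 0.076] [0.486 0.141]
0.264 11 [0.448 0.076] [0.469 0.14 ]
0.276 8 [0.451 0.132] [0.474 0.156]
```

View pics/end.png

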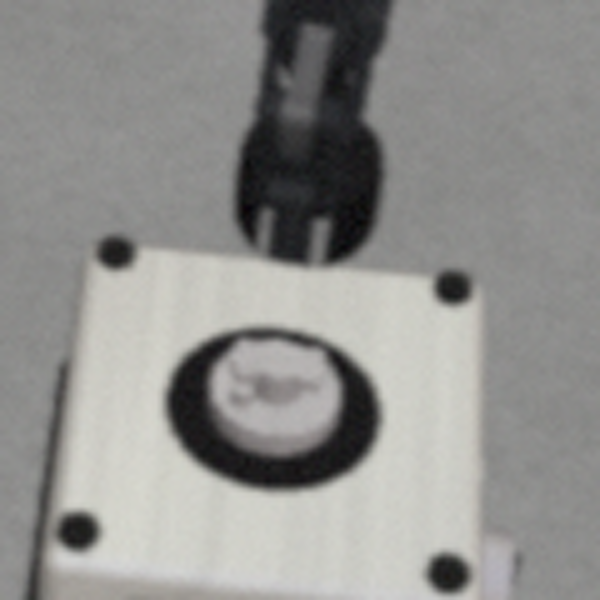

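The bare turret shows at (275,390) and the cap is held level above it at (310,190). By depth its rim is at z ≈ 0.228 m, about 86 mm above its seat. The readings are steady, so I'm handing in.

```bash
python3 -c "
from workcell import r
print(r.hand_in())"
```

```text
the job is handed in; nothing more can be done
None
```

The cap is off and handed in: it loosens anticlockwise (clockwise met rising resistance by about 0.3 rad), and the gripper holds it level and still about 86 mm above where it sat on the blender; the bottle, jar and mug were not touched.

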